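# Level the sagging jar shelf with a wedge

## Robot

A 7-joint arm with a two-finger parallel gripper is mounted at the origin on the work surface. World frame = base frame: x ahead of the robot, y to its left, z up, the work surface at z = 0. Lengths are in m, angles in rad, forces in N, time in s.
With the tool pointing down it reaches from about 0.425 to 0.925 m from the base axis. Payload 6.8 kg.
Tool frame: the origin (TCP) lies on the mounting face of the last link; the fingertips stand 173 mm ahead of it and the grasp point (between the pads) lies 155 mm ahead of it; z points along the fingers, y is the line along which they close (so a half turn about z gives the same grasp; the last joint's range is limited). The gripper opens to 85 mm and grips with 20 to 120 N. Pads are 22 mm wide; open, the fingers measure 114 mm over their backs; the gripper's body (76 mm by 85 mm) begins 54 mm behind the grasp point. The pads swing forward as they close: fully open they stand 13 mm farther back than shut.
Start: joints at [1.138, 0.477, 0.022, 1.555, -0.011, 1.109, -0.083], TCP at [0.215, -0.64, 0.405] pointing down, gripper open.
Joint ranges: [-2.96, 2.96], [-0.34, 2.1], [-1.41, 1.46], [0.24, 2.44], [-1.37, 4.51], [0.17, 1.92], [-2.96, 2.96]. Speed limits (rad/s): [2.39, 2.39, 3.14, 3.14, 3.14, 3.14, 3.14].

## Interface

Orientations are given as a rotation vector (axis times angle).
In Python, from cell import sense, viewer, job gives the robot as it stands.
- The arm moves only by the tool apply_moves, never from a script. Its argument "targets" is a list of rows, each an object of numbers: "dx", "dy", "dz": the shift along the tool's x, y, z each as a share of 5 cm, from -1 to 1; "wx", "wy", "wz": the turn, a rotation vector about the tool's x, y, z each as a share of 4 degrees, from -1 to 1. A call has exactly 10 rows; each row shifts and turns the commanded pose from where the row before left it, along the tool's axes as they then stand; what a row does not reach is not made up. A row lasts 1/10 s, in which the tool goes at most 50 mm and 8.59 degrees, less where a joint would pass 70% of its speed; a pose out of reach is approached as far as the arm can. A call with a number of a shift or a turn outside -1 to 1 is refused whole. A call with a gripper value outside its range is refused whole. "hand" is the opening, from 0 (shut) to 1 (fully open), set as the call begins (left out, the last holds). The fingers move at their own pace and stop on an object; the grip force is fixed at half the most. Time passes only in rows, so rows that do not move let the fingers close, or fill a call up. It gives the time, the measured TCP pose, the force, the opening and the grip force at its end, in the units of the state.
- sense(): the state, without advancing time (a new reading comes with each control period).
- viewer.camera(name): name is "side" or "top" or "wrist"; returns a dict with "frame" (400x640x3 uint8, red, green, blue), "fx", "fy", "cx", "cy" (pixels), "k1" (the pictures are not rectified: a ray, as slopes to the right and down, at radius r is drawn at 1 + k1 r^2 times it, then the intrinsics apply), "R" (3x3) and "t" (3): a world point X has camera coordinates R X + t. Camera axes: x right, y down, z forward; pixel columns grow to the right and rows downward; lengths in m; the calibration is good to about 2 mm. A picture is of the moment at which its call begins. There is no depth.
- job.job_done(): hands the job in; it is judged then, once.
The state is a dict: "time_s": time; "q": joint angles; "qvel": joint speeds; "effort": joint torques, N m; "ee_pos": TCP position; "tool_rot": TCP orientation; "ft_force": force on the tool from outside, world axes, zero at the start; "moment": the same for the moment, N m; "gripper_width": finger opening in m; "gripper_force": force on a finger pad.
Only numpy, scipy, OpenCV 4.12 (cv2) and the standard library are available. Lean on these libraries where they do the work, as an engineer would, in place of code of your own. Each camera call takes 0.05 s, during which the arm holds its last target. There are 200 camera calls.

## Task

The little jar shelf sags at its free end. Take the wooden wedge, slide it thin end first along the table under the sagging end, and gently push it in until the bubble of the level on the shelf sits centred between its two marks; then let go and leave the wedge there, lying flat and carrying the shelf. Lift the shelf with the wedge only, never by hand or with a jolt, and leave the other things where they are.

Things in the scene. Friction and masses are not known exactly. Their poses are not given: they have to be found in the camera images.
- wedge: Light-wood wedge, loose, 198 x 34 mm, 80 g. Flat underside; the top slopes straight (1 in 6) from 36 mm high at the thick end to 3 mm at the thin end. Origin: middle of the underside; +x towards the thin end (at x = +99 mm; thick end at -99 mm), z up. Can be gripped across its 34 mm width near the thick end, e.g. at x = -81 mm, where it is 33 mm high; at the end 50 mm or more stays outside.
- wedge_nose (a point): Middle of the wedge's thin end, on the underside (99 mm ahead of the wedge's origin).
- rack: Jar shelf: plank 303 x 120 x 18 mm with three glass jars and a level fixed on it, 0.4 to 1.4 kg. Hinged at one end on a level pin, where its origin lies (mid-thickness, about 52 mm up); +x from the free end towards the hinge, z the plank's upward normal (level = z vertical). The free end rests 9 mm low (0.032 rad) on two bearers. Jars begin 75 mm in from the free end and rise 111 mm over it.
- lip (a point): Lowest point, middle, of the steel foot bar (radius 6 mm, 116 mm long) on soft springs under the shelf's free end, 280 mm from the pin. The wedge goes under it along the rack's +x. At the start it is 4.5 to 7.5 mm above the table. Wedging first squeezes the springs (0.55 N/mm, by 3 to 11 mm, depending on the unknown load) before the shelf begins to rise.
- stand: Fixed dark-wood stand of the hinge; origin below the foot bar of the free end, +x towards the hinge. Two bearer blocks (24 mm square, about 35 mm high) stand 43 to 67 mm in from the bar with a 70 mm gap between them, centred; the wedge passes through this gap. Beyond, the table under the shelf is free up to the hinge foot 260 mm in.
- level_mid (a point): Middle of the level's round green vial, which lies along the shelf's length on the side opposite the jars, midway between its two black ring marks (rings 20 mm apart). 140 mm from the hinge, facing up.
- bubble (a point): Pale bubble in the vial, 16 mm long. It moves to the high side, 0.4 mm along the vial per milliradian of tilt, settling in about 1 s. With the free end low it sits towards the hinge (rack +x of level_mid); as the free end rises it moves towards the free end (-x). Shelf level = bubble at level_mid.
- table: The plank table top, height 0.
- block: Bystander: plain light-wood block, 90 x 36 x 25 mm, same thickness throughout, not a wedge. Origin: centre of its underside.
- funnel: Bystander: yellow plastic funnel standing on its wide mouth, 104 mm wide, 105 mm high. Origin: centre of its underside.
- whisk: Bystander: steel whisk lying flat, 270 mm long, 48 mm high. Origin: on the table below its middle; x along it.
- caddy: Bystander, fixed: small wooden box with hinged flap lid, 130 x 110 x 70 mm. Origin: centre of its underside.
Things that resemble listed ones, but are neither listed nor needed, are in the scene too. Leave any green or purple look-alike of the wedge alone.

How it is judged:
By the outcome, as a careful person would: the job done as asked, in the order asked, and still so for the second after the job is handed in, with the robot touching nothing.
It also fails if it takes over 64 s, if anything falls off the work surface, if the arm or the gripper's body presses on something with over 40 N, if the wrist force passes 120 N, or if a joint passes its speed limit or range.

## Working session

There is one attempt and no reset: what is moved stays moved. The work goes in short steps, Python scripts to look and compute and a tool call to move; the robot and the scene stay as the last step left them, time stands still between calls to the robot, and variables do not carry over. Pictures are saved under pics/ and viewed, at most 10 in all, crops included, and the job is handed in when it is done.

Besides the shell and the picture viewer there is one more tool, called by a JSON object that holds its "method" and its "body", one argument or row to a line. apply_moves: Moves the arm, as the interface text tells. Shift numbers are shares of 5 cm and turn numbers shares of 4 degrees, none past 1 either way. Its arguments: {"type":"object","properties":{"targets":{"type":"array"},"hand":{"type":"number"}},"required":["targets"]}

```bash
mkdir -p pics; ls
cat > h.py <<'E'
import numpy as np, cv2, pickle
def snap(n,f):
    from cell import viewer
    c=viewer.camera(n); cv2.imwrite(f'pics/{f}.png',c['frame'][:,:,::-1]); pickle.dump(c,open(f'pics/{f}.pkl','wb')); return c
def load(f): return pickle.load(open(f'pics/{f}.pkl','rb'))
def ray(c,u,v):
    k=np.array([[c['fx'],0,c['cx']],[0,c['fy'],c['cy']],[0,0,1]]);d=np.array([c['k1'],0,0,0])
    p=cv2.undistortPoints(np.array([[[u,v]]],float),k,d)[0,0]
    R=np.array(c['R']);return -R.T@np.array(c['t']),R.T@np.array([p[0],p[1],1])
def onz(c,u,v,z):
    o,d=ray(c,u,v);return (o+d*(z-o[2])/d[2]).round(4)
def proj(c,X):
    k=np.array([[c['fx'],0,c['cx']],[0,c['fy'],c['cy']],[0,0,1]]);d=np.array([c['k1'],0,0,0])
    return cv2.projectPoints(np.array(X,float).reshape(-1,1,3),cv2.Rodrigues(np.array(c['R'],float))[0],np.array(c['t'],float),k,d)[0][:,0].round(1)
E
python3 - <<'E'
from h import *
from cell import sense
a=snap('top','t0');b=snap('side','s0')
print(sense())
for c in(a,b):print(c['fx'],c['k1'],-np.array(c['R']).T@c['t'],np.array(c['R'])[2])
E
```

```text
pics
{'time_s': 0.1, 'q': array([ 1.13790645,  0.47773086,  0.02235538,  1.55636958, -0.01151542,
        1.10931368, -0.08310537]), 'qvel': array([ 0.00029414, -0.00145458, -0.00035122, -0.00290769, -0.0004315 ,
        0.00130369,  0.00044955]), 'effort': array([ 3.36959274e-03, -5.97760856e+01,  1.61256161e+00, -2.81957549e+01,
        1.27141274e-02,  5.00517097e-03,  3.01760430e-06]), 'ee_pos': array([ 0.21532108, -0.63946497,  0.40380677]), 'tool_rot': array([-3.09863270e+00, -5.07667040e-01,  6.08643405e-04]), 'ft_force': array([ 0.53662709, -0.17339873, -0.74014314]), 'moment': array([ 0.06032322, -0.00292758,  0.00613652]), 'gripper_force': 0.0, 'gripper_width': 0.08499415301327526}
444.26069016100973 -0.07713646297047072 [0.32613012 0.00800069 1.51610301] [ 0.1605383  -0.00895925 -0.98698895]
431.70563063076673 0.019032635049112217 [0.41678669 0.95761594 0.69643704] [ 0.12141421 -0.83255802 -0.54046807]
```

View pics/t0.png

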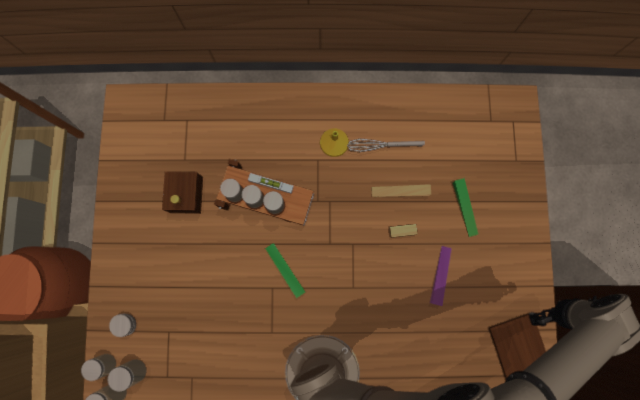

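View pics/s0.png

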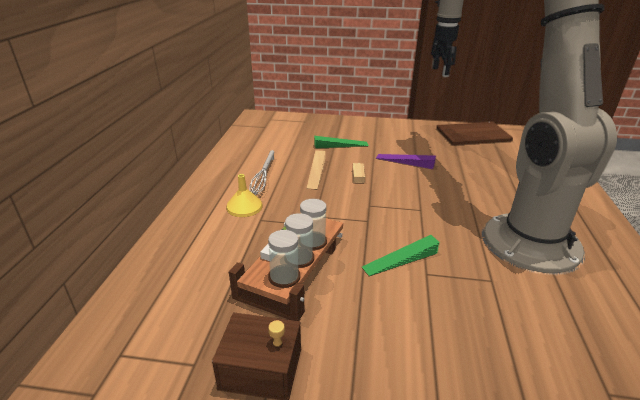

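Run:
```python
from h import *
a=load('t0')['frame'][:,:,::-1];b=load('s0')['frame'][:,:,::-1]
A=cv2.resize(a[155:245,210:450],None,fx=3.3,fy=3.3,interpolation=cv2.INTER_CUBIC)
B1=cv2.resize(b[140:195,290:380],None,fx=4.4,fy=4.4,interpolation=cv2.INTER_CUBIC)
B2=cv2.resize(b[195:315,225:350],None,fx=3,fy=3,interpolation=cv2.INTER_CUBIC)
C=np.zeros((600,800,3),np.uint8)
print(A.shape,B1.shape,B2.shape)
C[:A.shape[0],:A.shape[1]]=A
C[300:300+B1.shape[0],:B1.shape[1]]=B1
q=B2[:300];C[300:600,400:400+q.shape[1]]=q
cv2.imwrite('pics/c0.png',C)
```

```text
(297, 792, 3) (242, 396, 3) (360, 375, 3)
```

View pics/c0.png

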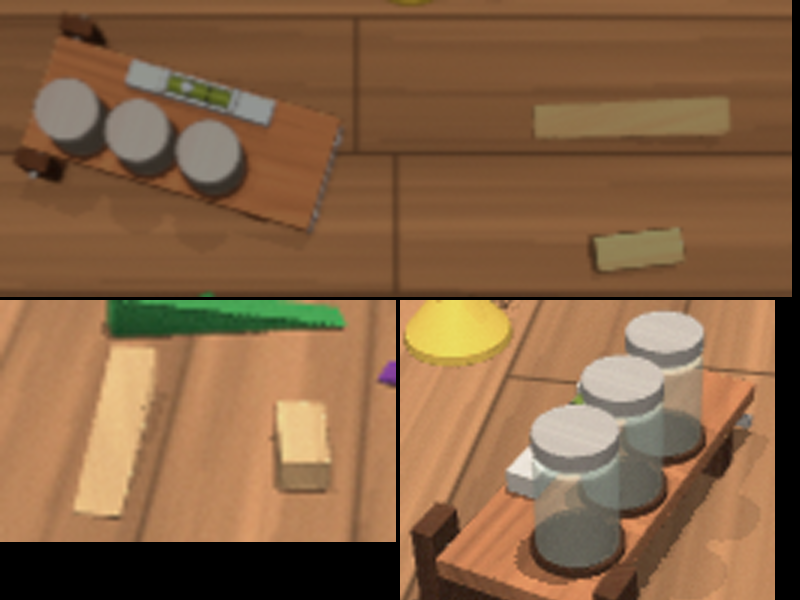

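Run:
```python
from h import *
a=load('t0');b=load('s0')
print('wedge thin top',onz(a,372.1,186.5,.003),onz(a,372.1,196.8,.003),'thick',onz(a,430.9,184.7,.036),onz(a,430.9,195.3,.036))
print('wedge side',onz(b,307,188.2,.003),onz(b,317.5,189.3,.003),onz(b,315.2,150.7,.036),onz(b,325.7,150.9,.036))
P=[onz(a,313,191.4,.052),onz(a,303.3,224.7,.052),onz(a,228.2,166.5,.061),onz(a,216.7,201,.061)]
print(np.array(P)); d=(P[2]+P[3]-P[0]-P[1])/2;print(d,np.degrees(np.arctan2(d[1],d[0])),np.linalg.norm(d))
for i in(0,1):
  e=P[i+2]-P[i];print(np.degrees(np.arctan2(e[1],e[0])))
e=P[0]-P[1];print('end',np.degrees(np.arctan2(e[1],e[0]))+90,np.linalg.norm(e))
```

```text
wedge thin top [ 0.6218 -0.1738  0.003 ] [ 0.5855 -0.1732  0.003 ] thick [ 0.6219 -0.3718  0.036 ] [ 0.5852 -0.3703  0.036 ]
wedge side [ 0.6177 -0.1686  0.003 ] [ 0.5846 -0.1671  0.003 ] [ 0.6223 -0.3639  0.036 ] [ 0.5865 -0.3679  0.036 ]
[[0.5954 0.0307 0.052 ]
 [0.4833 0.0625 0.052 ]
 [0.6789 0.3164 0.061 ]
 [0.5612 0.3508 0.061 ]]
[0.0807 0.287  0.009 ] 74.29483103344715 0.29826580427531413
73.70822652383403
74.87949668393213
end 74.16267098403877 0.11652317366086459
```

```bash
cat >> h.py <<'E'
from scipy.spatial.transform import Rotation as Rn
def plan(P,yaw,pitch=0):
    """shift (mm, tool axes now) & rotvec (deg, tool axes) to reach TCP pos P with tool x at world yaw, pointing down"""
    from cell import sense
    s=sense();R=Rn.from_rotvec(s['tool_rot']);y=np.radians(yaw)
    T=Rn.from_matrix(np.array([[np.cos(y),np.sin(y),0],[np.sin(y),-np.cos(y),0],[0,0,-1]]).T.T)*Rn.from_euler('y',pitch,degrees=True)
    d=R.inv().apply(np.array(P)-s['ee_pos'])
    print('t',round(s['time_s'],2),'pos',s['ee_pos'].round(4),'toolx',R.apply([1,0,0]).round(3),'F',s['ft_force'].round(1),'w',round(s['gripper_width'],4))
    print('shift shares',(d/.05).round(3),'turn shares',(np.degrees((R.inv()*T).as_rotvec())/4).round(2), 'shift after turn',(T.inv().apply(np.array(P)-s['ee_pos'])/.05).round(3))
E
python3 - <<'E'
from h import *
plan([.604,-.351,.32],90)
E
```

```text
t 0.1 pos [ 0.2153 -0.6395  0.4038] toolx [ 0.948  0.319 -0.   ] F [ 0.5 -0.2 -0.7] w 0.085
shift shares [ 9.208 -2.984  1.68 ] turn shares [-2.000e-02 -1.000e-02 -1.785e+01] shift after turn [5.769 7.774 1.676]
```

{"method": "apply_moves", "body": {
  "targets": [
    {"dx":0.92,"dy":-0.3,"dz":0.17},
    {"dx":0.92,"dy":-0.3,"dz":0.17},
    {"dx":0.92,"dy":-0.3,"dz":0.17},
    {"dx":0.92,"dy":-0.3,"dz":0.17},
    {"dx":0.92,"dy":-0.3,"dz":0.17},
    {"dx":0.92,"dy":-0.3,"dz":0.17},
    {"dx":0.92,"dy":-0.3,"dz":0.17},
    {"dx":0.92,"dy":-0.3,"dz":0.17},
    {"dx":0.92,"dy":-0.3,"dz":0.17},
    {"dx":0.92,"dy":-0.3,"dz":0.17}
  ],
  "hand": 1
}}

```text
invalid input at $.targets[0]: expected keys dx, dy, dz, wx, wy, wz
```

{"method": "apply_moves", "body": {
  "targets": [
    {"wz":-1},
    {"wz":-1},
    {"wz":-1},
    {"wz":-1},
    {"wz":-1},
    {"wz":-1},
    {"wz":-1},
    {"wz":-1},
    {"wz":-1},
    {"wz":-1}
  ]
}}

```text
invalid input at $.targets[0]: expected keys dx, dy, dz, wx, wy, wz
```

{"method": "apply_moves", "body": {
  "targets": [
    {"wz":-1},
    {"wz":-1},
    {"wz":-1},
    {"wz":-1},
    {"wz":-1},
    {"wz":-1},
    {"wz":-1},
    {"wz":-0.85},
    {},
    {}
  ]
}}

```text
invalid input at $.targets[0]: expected keys dx, dy, dz, wx, wy, wz
```

Run:
```python
from h import *
plan([.604,-.351,.25],90)
c=snap('wrist','w1')
print(-np.array(c['R']).T@c['t'],c['R'])
W=lambda x,y,z:[.6035-y,-.270+x,z]
print(proj(c,[W(99,17,3) if 0 else W(.099,.017,.003),W(.099,-.017,.003),W(-.099,.017,.036),W(-.099,-.017,.036)]))
cv2.imwrite('pics/w1b.png',cv2.resize(c['frame'][:,:,::-1],(800,500)))
```

```text
t 0.1 pos [ 0.2153 -0.6395  0.4038] toolx [ 0.948  0.319 -0.   ] F [ 0.5 -0.2 -0.7] w 0.085
shift shares [ 9.209 -2.982  3.08 ] turn shares [-2.000e-02 -1.000e-02 -1.785e+01] shift after turn [5.769 7.774 3.076]
[ 0.28602515 -0.6148663   0.37227461] [[ 3.18069777e-01 -9.48066904e-01 -8.73487986e-04]
 [-9.07010212e-01 -3.04563484e-01  2.90815337e-01]
 [-2.75978429e-01 -9.17073068e-02 -9.56778802e-01]]
[[  21.4 -271.1]
 [  39.5 -285. ]
 [ 165.9 -294. ]
 [ 179.4 -322.5]]
```

View pics/w1b.png

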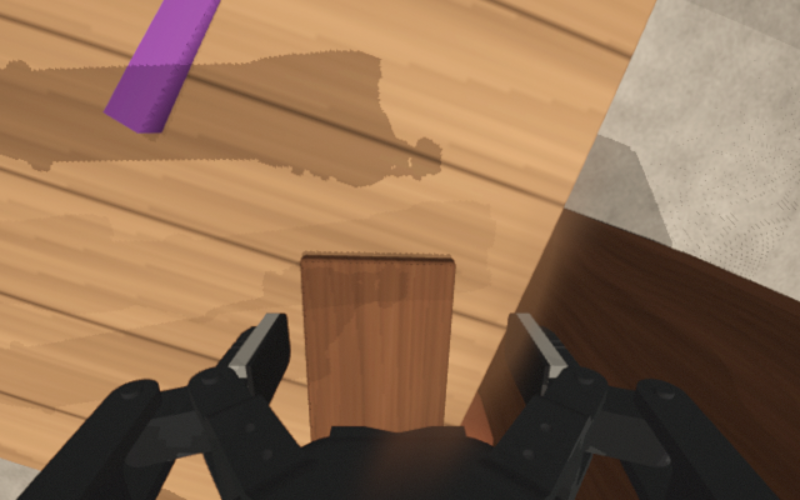

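The moves were refused, because every row needs all six keys. This wrist picture only shows the start pose: fingers open at about (260,350) and (540,350), with the purple look-alike at the top left.

{"method": "apply_moves", "body": {
  "targets": [
    {"dx":0.92,"dy":-0.3,"dz":0.17,"wx":0,"wy":0,"wz":0},
    {"dx":0.92,"dy":-0.3,"dz":0.17,"wx":0,"wy":0,"wz":0},
    {"dx":0.92,"dy":-0.3,"dz":0.17,"wx":0,"wy":0,"wz":0},
    {"dx":0.92,"dy":-0.3,"dz":0.17,"wx":0,"wy":0,"wz":0},
    {"dx":0.92,"dy":-0.3,"dz":0.17,"wx":0,"wy":0,"wz":0},
    {"dx":0.92,"dy":-0.3,"dz":0.17,"wx":0,"wy":0,"wz":0},
    {"dx":0.92,"dy":-0.3,"dz":0.17,"wx":0,"wy":0,"wz":0},
    {"dx":0.92,"dy":-0.3,"dz":0.17,"wx":0,"wy":0,"wz":0},
    {"dx":0.92,"dy":-0.3,"dz":0.17,"wx":0,"wy":0,"wz":0},
    {"dx":0.92,"dy":-0.3,"dz":0.17,"wx":0,"wy":0,"wz":0}
  ],
  "hand": 1
}}

```text
time_s: 1.15
ee_pos: [0.6048, -0.3494, 0.3191]
tool_rot: [-3.1, -0.508, 0.001]
ft_force: [0.1, -0.8, -0.6]
gripper_width: 0.0856
gripper_force: 0.0
```

{"method": "apply_moves", "body": {
  "targets": [
    {"dx":0,"dy":0,"dz":0,"wx":0,"wy":0,"wz":-1},
    {"dx":0,"dy":0,"dz":0,"wx":0,"wy":0,"wz":-1},
    {"dx":0,"dy":0,"dz":0,"wx":0,"wy":0,"wz":-1},
    {"dx":0,"dy":0,"dz":0,"wx":0,"wy":0,"wz":-1},
    {"dx":0,"dy":0,"dz":0,"wx":0,"wy":0,"wz":-1},
    {"dx":0,"dy":0,"dz":0,"wx":0,"wy":0,"wz":-1},
    {"dx":0,"dy":0,"dz":0,"wx":0,"wy":0,"wz":-1},
    {"dx":0,"dy":0,"dz":0,"wx":0,"wy":0,"wz":-1},
    {"dx":0,"dy":0,"dz":0,"wx":0,"wy":0,"wz":-1},
    {"dx":0,"dy":0,"dz":0,"wx":0,"wy":0,"wz":-1}
  ]
}}

```text
time_s: 2.15
ee_pos: [0.6033, -0.3507, 0.3192]
tool_rot: [-2.737, -1.541, 0.001]
ft_force: [0.2, -0.8, 0.1]
gripper_width: 0.0852
gripper_force: 0.0
```

{"method": "apply_moves", "body": {
  "targets": [
    {"dx":0,"dy":0,"dz":0,"wx":0,"wy":0,"wz":-1},
    {"dx":0,"dy":0,"dz":0,"wx":0,"wy":0,"wz":-1},
    {"dx":0,"dy":0,"dz":0,"wx":0,"wy":0,"wz":-1},
    {"dx":0,"dy":0,"dz":0,"wx":0,"wy":0,"wz":-1},
    {"dx":0,"dy":0,"dz":0,"wx":0,"wy":0,"wz":-1},
    {"dx":0,"dy":0,"dz":0,"wx":0,"wy":0,"wz":-1},
    {"dx":0,"dy":0,"dz":0,"wx":0,"wy":0,"wz":-1},
    {"dx":0,"dy":0,"dz":0,"wx":0,"wy":0,"wz":-0.85},
    {"dx":0,"dy":0,"dz":0,"wx":0,"wy":0,"wz":0},
    {"dx":0,"dy":0,"dz":0,"wx":0,"wy":0,"wz":0}
  ]
}}

```text
time_s: 3.15
ee_pos: [0.6034, -0.3509, 0.3194]
tool_rot: [-2.223, -2.219, 0.0]
ft_force: [-0.2, -0.1, 0.1]
gripper_width: 0.0856
gripper_force: 0.0
```

Run:
```python
from h import *
plan([.604,-.351,.25],90)
c=snap('wrist','w2')
W=lambda x,y,z:[.6035-y,-.270+x,z]
print(proj(c,[W(.099,.017,.003),W(.099,-.017,.003),W(-.099,.017,.036),W(-.099,-.017,.036)])*1.25)
cv2.imwrite('pics/w2b.png',cv2.resize(c['frame'][:,:,::-1],(800,500)))
```

```text
t 3.15 pos [ 0.6034 -0.3509  0.3194] toolx [0.002 1.    0.   ] F [-0.2 -0.1  0.1] w 0.0856
shift shares [-0.003  0.013  1.388] turn shares [-0.01 -0.   -0.02] shift after turn [-0.003  0.013  1.388]
[[370.625 -26.125]
 [421.625 -26.25 ]
 [373.5   270.25 ]
 [420.625 270.125]]
```

View pics/w2b.png

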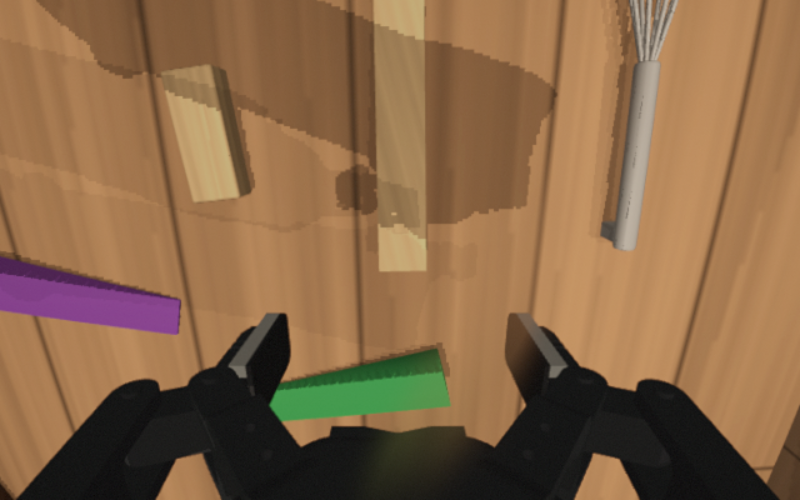

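Wedge ahead of the gripper, with its thick end at the bottom (corners (379,271) and (427,271)). It is about 3 mm right of the finger mid-line. I'll descend and grip.

{"method": "apply_moves", "body": {
  "targets": [
    {"dx":0,"dy":0.05,"dz":0.4,"wx":0,"wy":0,"wz":-0.1},
    {"dx":0,"dy":0,"dz":0.4,"wx":0,"wy":0,"wz":0},
    {"dx":0,"dy":0,"dz":0.4,"wx":0,"wy":0,"wz":0},
    {"dx":0,"dy":0,"dz":0.4,"wx":0,"wy":0,"wz":0},
    {"dx":0,"dy":0,"dz":0.4,"wx":0,"wy":0,"wz":0},
    {"dx":0,"dy":0,"dz":0.4,"wx":0,"wy":0,"wz":0},
    {"dx":0,"dy":0,"dz":0.3,"wx":0,"wy":0,"wz":0},
    {"dx":0,"dy":0,"dz":0.19,"wx":0,"wy":0,"wz":0},
    {"dx":0,"dy":0,"dz":0,"wx":0,"wy":0,"wz":0},
    {"dx":0,"dy":0,"dz":0,"wx":0,"wy":0,"wz":0}
  ],
  "hand": 1
}}

```text
time_s: 4.2
ee_pos: [0.6063, -0.3509, 0.1758]
tool_rot: [2.213, 2.229, 0.0]
ft_force: [1.0, 0.3, -0.3]
gripper_width: 0.0857
gripper_force: 0.0
```

{"method": "apply_moves", "body": {
  "targets": [
    {"dx":0,"dy":0,"dz":0,"wx":0,"wy":0,"wz":0},
    {"dx":0,"dy":0,"dz":0,"wx":0,"wy":0,"wz":0},
    {"dx":0,"dy":0,"dz":0,"wx":0,"wy":0,"wz":0},
    {"dx":0,"dy":0,"dz":0,"wx":0,"wy":0,"wz":0},
    {"dx":0,"dy":0,"dz":0,"wx":0,"wy":0,"wz":0},
    {"dx":0,"dy":0,"dz":0,"wx":0,"wy":0,"wz":0},
    {"dx":0,"dy":0,"dz":0,"wx":0,"wy":0,"wz":0},
    {"dx":0,"dy":0,"dz":0,"wx":0,"wy":0,"wz":0},
    {"dx":0,"dy":0,"dz":0,"wx":0,"wy":0,"wz":0},
    {"dx":0,"dy":0,"dz":0,"wx":0,"wy":0,"wz":0}
  ],
  "hand": 0
}}

```text
time_s: 5.2
ee_pos: [0.6063, -0.351, 0.1759]
tool_rot: [2.213, 2.228, 0.0]
ft_force: [-0.4, 0.2, 5.7]
gripper_width: 0.033
gripper_force: 60.4
```

{"method": "apply_moves", "body": {
  "targets": [
    {"dx":0,"dy":0,"dz":-0.2,"wx":0,"wy":0,"wz":0},
    {"dx":0,"dy":0,"dz":-0.4,"wx":0,"wy":0,"wz":0},
    {"dx":0,"dy":0,"dz":-0.4,"wx":0,"wy":0,"wz":0},
    {"dx":0,"dy":0,"dz":-0.2,"wx":0,"wy":0,"wz":0},
    {"dx":0,"dy":0,"dz":0,"wx":0,"wy":0,"wz":0.8},
    {"dx":0,"dy":0,"dz":0,"wx":0,"wy":0,"wz":0.8},
    {"dx":0,"dy":0,"dz":0,"wx":0,"wy":0,"wz":0.8},
    {"dx":0,"dy":0,"dz":0,"wx":0,"wy":0,"wz":0.8},
    {"dx":0,"dy":0,"dz":0,"wx":0,"wy":0,"wz":0.85},
    {"dx":0,"dy":0,"dz":0,"wx":0,"wy":0,"wz":0}
  ]
}}

```text
time_s: 6.2
ee_pos: [0.6058, -0.3505, 0.2349]
tool_rot: [-2.505, -1.894, 0.001]
ft_force: [-0.6, -0.4, -1.2]
gripper_width: 0.033
gripper_force: 59.7
```

Run:
```python
from h import *
u=np.array([.2706,.9627]);E=np.array([.5394,.0466])
p=E-.220*u
plan([*p,.24],74.3)
```

```text
t 6.2 pos [ 0.6058 -0.3505  0.2349] toolx [ 0.272  0.962 -0.   ] F [-0.6 -0.4 -1.2] w 0.033
shift shares [ 2.881 -3.433 -0.099] turn shares [-0.01  0.   -0.03] shift after turn [ 2.887 -3.427 -0.103]
```

{"method": "apply_moves", "body": {
  "targets": [
    {"dx":0.36,"dy":-0.43,"dz":0,"wx":0,"wy":0,"wz":0},
    {"dx":0.36,"dy":-0.43,"dz":0,"wx":0,"wy":0,"wz":0},
    {"dx":0.36,"dy":-0.43,"dz":0,"wx":0,"wy":0,"wz":0},
    {"dx":0.36,"dy":-0.43,"dz":0,"wx":0,"wy":0,"wz":0},
    {"dx":0.36,"dy":-0.43,"dz":0,"wx":0,"wy":0,"wz":0},
    {"dx":0.36,"dy":-0.43,"dz":0,"wx":0,"wy":0,"wz":0},
    {"dx":0.36,"dy":-0.43,"dz":0,"wx":0,"wy":0,"wz":0},
    {"dx":0.36,"dy":-0.42,"dz":0,"wx":0,"wy":0,"wz":0},
    {"dx":0,"dy":0,"dz":0,"wx":0,"wy":0,"wz":0},
    {"dx":0,"dy":0,"dz":0,"wx":0,"wy":0,"wz":0}
  ]
}}

```text
time_s: 7.2
ee_pos: [0.4802, -0.1653, 0.2354]
tool_rot: [2.503, 1.898, 0.0]
ft_force: [0.0, -1.0, -0.3]
gripper_width: 0.0335
gripper_force: 59.8
```

{"method": "apply_moves", "body": {
  "targets": [
    {"dx":0,"dy":0,"dz":0.2,"wx":0,"wy":0,"wz":0},
    {"dx":0,"dy":0,"dz":0.2,"wx":0,"wy":0,"wz":0},
    {"dx":0,"dy":0,"dz":0.2,"wx":0,"wy":0,"wz":0},
    {"dx":0,"dy":0,"dz":0.2,"wx":0,"wy":0,"wz":0},
    {"dx":0,"dy":0,"dz":0.2,"wx":0,"wy":0,"wz":0},
    {"dx":0,"dy":0,"dz":0.06,"wx":0,"wy":0,"wz":0},
    {"dx":0,"dy":0,"dz":0.05,"wx":0,"wy":0,"wz":0},
    {"dx":0,"dy":0,"dz":0.05,"wx":0,"wy":0,"wz":0},
    {"dx":0,"dy":0,"dz":0.04,"wx":0,"wy":0,"wz":0},
    {"dx":0,"dy":0,"dz":0,"wx":0,"wy":0,"wz":0}
  ]
}}

```text
time_s: 8.2
ee_pos: [0.4804, -0.1655, 0.1759]
tool_rot: [2.505, 1.895, 0.0]
ft_force: [-1.4, 0.6, 4.2]
gripper_width: 0.0329
gripper_force: 60.3
```

Run:
```python
from h import *
plan([.48,-.165,.176],74.3)
w=snap('wrist','w3')['frame'];s=snap('side','s3')['frame'];t=snap('top','t3')['frame']
C=np.zeros((600,800,3),np.uint8)
C[:350,:560]=cv2.resize(w,(560,350))
q=cv2.resize(t[160:230,210:340],None,fx=4,fy=4,interpolation=cv2.INTER_CUBIC)[:250];C[350:600,:q.shape[1]]=q
q=cv2.resize(s[150:300,260:340],None,fx=3,fy=3,interpolation=cv2.INTER_CUBIC);C[:q.shape[0],560:800]=q
cv2.imwrite('pics/c3.png',C[:,:,::-1])
```

```text
t 8.2 pos [ 0.4804 -0.1655  0.1759] toolx [ 0.272  0.962 -0.   ] F [-1.4  0.6  4.2] w 0.0329
shift shares [ 0.008 -0.01  -0.003] turn shares [ 0.01  0.   -0.02] shift after turn [ 0.008 -0.01  -0.003]
```

View pics/c3.png

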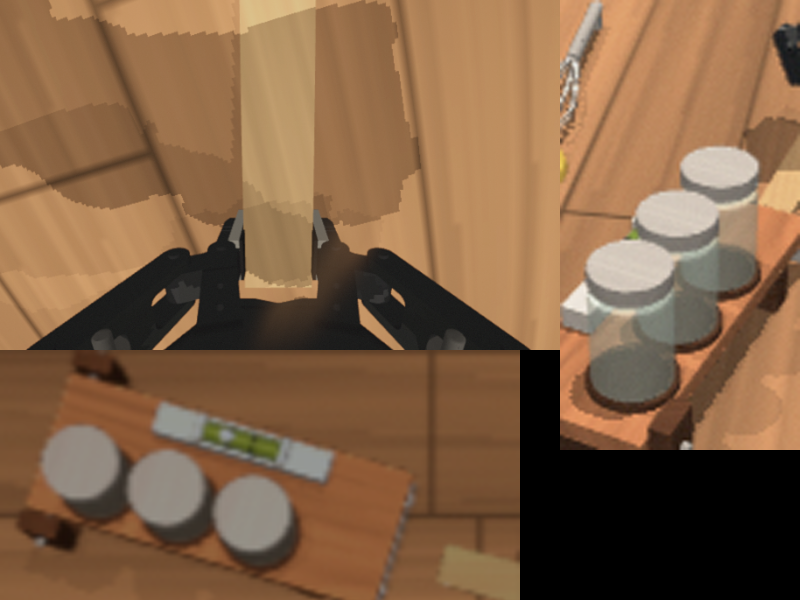

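Run:
```python
from h import *
a=load('t3');u=np.array([.2706,.9627]);n=np.array([-u[1],u[0]])
A=onz(a,321.25,208.75,.003)[:2];B=onz(a,319.5,219.5,.003)[:2];N=(A+B)/2
E=np.array([.5394,.0466]);T=np.array([.4804,-.1655])
print(A,B,N,(N-E)@u,(N-E)@n,'tcp->nose',(N-T)@u,(N-T)@n)
# level: vial pixels region
b=load('t0')
f=a['frame'][160:200,240:300]
print(proj(a,[*E,.052]),proj(a,[*E,.045]))
```

```text
[0.5437 0.0029] [0.5065 0.0089] [0.5251 0.0059] -0.04305147000000002 0.0027531900000000867 tcp->nose 0.17710259999999997 0.003348150000000092
[[308.2 207.9]] [[308.2 208.2]]
```

```bash
cat >> h.py <<'E'
U=np.array([.2706,.9627]);Nn=np.array([-U[1],U[0]])
def strip(c,L,z,half=.03,w=.004,step=.0005):
    s=np.arange(-half,half+1e-9,step);v=np.linspace(-w,w,9)
    P=np.array([[*(L+U*a+Nn*b),z] for b in v for a in s]);m=proj(c,P).astype(np.float32).reshape(len(v),len(s),2)
    return s,cv2.remap(c['frame'],m[...,0],m[...,1],cv2.INTER_CUBIC).astype(float)
E
python3 - <<'E'
from h import *
a=load('t3');L=onz(a,270.3,183.5,.07)[:2];E=np.array([.5394,.0466])
print(L,(L-E)@U,(L-E)@Nn)
s,I=strip(a,L,.07,half=.045)
p=I.mean(0)
for i in range(0,len(s),5):print(round(s[i]*1e3,1),p[i].round())
C=np.vstack([cv2.resize(strip(load(f),L,.07,.06,.02,)[1],(720,160),interpolation=cv2.INTER_LINEAR) for f in('t0','t3')])
cv2.imwrite('pics/l3.png',C[:,:,::-1])
E
```

```text
[0.6187 0.1722] 0.1423737 -0.04235475000000003
-45.0 [149. 153. 150.]
-42.5 [147. 150. 147.]
-40.0 [140. 141. 139.]
-37.5 [127. 127. 127.]
-35.0 [131. 132. 132.]
-32.5 [136. 139. 134.]
-30.0 [116. 121.  98.]
-27.5 [ 95. 103.  55.]
-25.0 [91. 99. 40.]
-22.5 [ 91. 100.  40.]
-20.0 [ 92. 100.  41.]
-17.5 [91. 99. 39.]
-15.0 [90. 98. 37.]
-12.5 [87. 95. 36.]
-10.0 [81. 88. 36.]
-7.5 [71. 78. 34.]
-5.0 [75. 82. 34.]
-2.5 [88. 96. 38.]
0.0 [91. 99. 41.]
2.5 [92. 99. 43.]
5.0 [91. 99. 43.]
7.5 [90. 97. 45.]
10.0 [91. 96. 61.]
12.5 [ 97. 101.  85.]
15.0 [109. 112. 102.]
17.5 [116. 120. 104.]
20.0 [108. 113.  84.]
22.5 [ 96. 103.  57.]
25.0 [ 91. 100.  46.]
27.5 [90. 98. 42.]
30.0 [89. 97. 42.]
32.5 [90. 97. 48.]
35.0 [104. 107.  80.]
37.5 [125. 127. 120.]
40.0 [142. 143. 141.]
42.5 [145. 145. 142.]
45.0 [146. 147. 142.][ WARN:0@0.617] global loadsave.cpp:1063 imwrite_ Unsupported depth image for selected encoder is fallbacked to CV_8U.
```

View pics/l3.png

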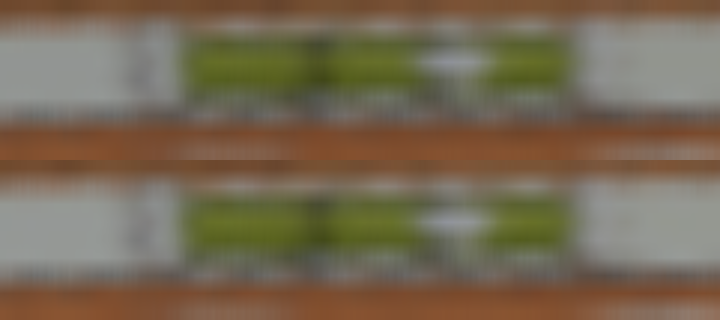

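Rings: the left one is visible at -7 mm, so the vial's middle is near +3 mm. The bubble is at +16 mm, 13 mm off as expected. I'll slide in now.

{"method": "apply_moves", "body": {
  "targets": [
    {"dx":0.12,"dy":0.02,"dz":0,"wx":0,"wy":0,"wz":0},
    {"dx":0.12,"dy":0.02,"dz":0,"wx":0,"wy":0,"wz":0},
    {"dx":0.12,"dy":0,"dz":0,"wx":0,"wy":0,"wz":0},
    {"dx":0.12,"dy":0,"dz":0,"wx":0,"wy":0,"wz":0},
    {"dx":0.12,"dy":0,"dz":0,"wx":0,"wy":0,"wz":0},
    {"dx":0.12,"dy":0,"dz":0,"wx":0,"wy":0,"wz":0},
    {"dx":0.12,"dy":0,"dz":0,"wx":0,"wy":0,"wz":0},
    {"dx":0.12,"dy":0,"dz":0,"wx":0,"wy":0,"wz":0},
    {"dx":0.12,"dy":0,"dz":0,"wx":0,"wy":0,"wz":0},
    {"dx":0.12,"dy":0,"dz":0,"wx":0,"wy":0,"wz":0}
  ]
}}

```text
time_s: 9.35
ee_pos: [0.4989, -0.1089, 0.1758]
tool_rot: [2.505, 1.893, 0.0]
ft_force: [-0.5, -2.9, 7.0]
gripper_width: 0.0333
gripper_force: 60.6
```

{"method": "apply_moves", "body": {
  "targets": [
    {"dx":0.06,"dy":0,"dz":0,"wx":0,"wy":0,"wz":0},
    {"dx":0.06,"dy":0,"dz":0,"wx":0,"wy":0,"wz":0},
    {"dx":0.06,"dy":0,"dz":0,"wx":0,"wy":0,"wz":0},
    {"dx":0.06,"dy":0,"dz":0,"wx":0,"wy":0,"wz":0},
    {"dx":0.06,"dy":0,"dz":0,"wx":0,"wy":0,"wz":0},
    {"dx":0.06,"dy":0,"dz":0,"wx":0,"wy":0,"wz":0},
    {"dx":0.06,"dy":0,"dz":0,"wx":0,"wy":0,"wz":0},
    {"dx":0.06,"dy":0,"dz":0,"wx":0,"wy":0,"wz":0},
    {"dx":0.06,"dy":0,"dz":0,"wx":0,"wy":0,"wz":0},
    {"dx":0.06,"dy":0,"dz":0,"wx":0,"wy":0,"wz":0}
  ]
}}

```text
time_s: 10.35
ee_pos: [0.5067, -0.081, 0.1759]
tool_rot: [2.505, 1.892, -0.002]
ft_force: [-1.2, -6.0, 7.6]
gripper_width: 0.0328
gripper_force: 60.8
```

```bash
cat >> h.py <<'E'
L0=np.array([.6187,.1722])
def bub(f,z=.07):
    c=snap('top',f);s,I=strip(c,L0,z,.027,.003);p=I[:,:,2].mean(0);g=I[:,:,1].mean(0)
    w=np.clip(p-55,0,None)*(p>55);k=abs(s)<.028
    m=s<.0  # ring at about -7
    print(f,'bubble mm',round((w*s).sum()/w.sum()*1e3,2),'amp',p.max().round(),'ring', [ (round(s[i]*1e3,1),g[i].round()) for i in range(2,len(s)-2) if g[i]==g[i-2:i+3].min() and g[i]<93])
E
python3 - <<'E'
from h import *
plan([.48,-.165,.176],74.3); bub('t4')
E
```

```text
t 10.35 pos [ 0.5067 -0.081   0.1759] toolx [ 0.274  0.962 -0.002] F [-1.2 -6.   7.6] w 0.0328
shift shares [-1.763e+00 -5.400e-02  1.000e-03] turn shares [ 0.02  0.03 -0.05] shift after turn [-1.763 -0.06  -0.003]
t4 bubble mm 16.21 amp 102.0 ring [(np.float64(-6.5), np.float64(75.0))]
```

{"method": "apply_moves", "body": {
  "targets": [
    {"dx":0.05,"dy":0,"dz":0,"wx":0,"wy":0,"wz":0},
    {"dx":0.05,"dy":0,"dz":0,"wx":0,"wy":0,"wz":0},
    {"dx":0.05,"dy":0,"dz":0,"wx":0,"wy":0,"wz":0},
    {"dx":0.05,"dy":0,"dz":0,"wx":0,"wy":0,"wz":0},
    {"dx":0.05,"dy":0,"dz":0,"wx":0,"wy":0,"wz":0},
    {"dx":0.05,"dy":0,"dz":0,"wx":0,"wy":0,"wz":0},
    {"dx":0.05,"dy":0,"dz":0,"wx":0,"wy":0,"wz":0},
    {"dx":0.05,"dy":0,"dz":0,"wx":0,"wy":0,"wz":0},
    {"dx":0.05,"dy":0,"dz":0,"wx":0,"wy":0,"wz":0},
    {"dx":0.05,"dy":0,"dz":0,"wx":0,"wy":0,"wz":0}
  ]
}}

```text
time_s: 11.4
ee_pos: [0.5132, -0.0582, 0.1758]
tool_rot: [2.506, 1.89, -0.004]
ft_force: [-3.4, -11.0, 9.2]
gripper_width: 0.033
gripper_force: 61.0
```

Run:
```python
from h import *
plan([.48,-.165,.176],74.3); bub('t5')
```

```text
t 11.4 pos [ 0.5132 -0.0582  0.1758] toolx [ 0.275  0.961 -0.004] F [ -3.4 -11.    9.2] w 0.033
shift shares [-2.236 -0.051  0.006] turn shares [ 0.01  0.06 -0.07] shift after turn [-2.236 -0.062 -0.003]
t5 bubble mm 16.17 amp 103.0 ring [(np.float64(-6.5), np.float64(76.0))]
```

{"method": "apply_moves", "body": {
  "targets": [
    {"dx":0.05,"dy":0,"dz":0,"wx":0,"wy":0,"wz":0},
    {"dx":0.05,"dy":0,"dz":0,"wx":0,"wy":0,"wz":0},
    {"dx":0.05,"dy":0,"dz":0,"wx":0,"wy":0,"wz":0},
    {"dx":0.05,"dy":0,"dz":0,"wx":0,"wy":0,"wz":0},
    {"dx":0.04,"dy":0,"dz":0,"wx":0,"wy":0,"wz":0},
    {"dx":0.04,"dy":0,"dz":0,"wx":0,"wy":0,"wz":0},
    {"dx":0.04,"dy":0,"dz":0,"wx":0,"wy":0,"wz":0},
    {"dx":0.04,"dy":0,"dz":0,"wx":0,"wy":0,"wz":0},
    {"dx":0.02,"dy":0,"dz":0,"wx":0,"wy":0,"wz":0},
    {"dx":0,"dy":0,"dz":0,"wx":0,"wy":0,"wz":0}
  ]
}}

```text
time_s: 12.45
ee_pos: [0.5184, -0.0402, 0.1758]
tool_rot: [2.506, 1.889, -0.005]
ft_force: [-3.4, -10.3, 10.5]
gripper_width: 0.0325
gripper_force: 61.1
```

Run:
```python
from h import *
plan([.48,-.165,.176],74.3); bub('t6')
```

```text
t 12.45 pos [ 0.5184 -0.0402  0.1758] toolx [ 0.275  0.961 -0.004] F [ -3.4 -10.3  10.5] w 0.0325
shift shares [-2.61  -0.05   0.008] turn shares [ 0.01  0.06 -0.07] shift after turn [-2.61  -0.064 -0.004]
t6 bubble mm 14.97 amp 89.0 ring [(np.float64(-6.0), np.float64(74.0))]
```

{"method": "apply_moves", "body": {
  "targets": [
    {"dx":0.05,"dy":0,"dz":0,"wx":0,"wy":0,"wz":0},
    {"dx":0.05,"dy":0,"dz":0,"wx":0,"wy":0,"wz":0},
    {"dx":0.05,"dy":0,"dz":0,"wx":0,"wy":0,"wz":0},
    {"dx":0.05,"dy":0,"dz":0,"wx":0,"wy":0,"wz":0},
    {"dx":0.05,"dy":0,"dz":0,"wx":0,"wy":0,"wz":0},
    {"dx":0.05,"dy":0,"dz":0,"wx":0,"wy":0,"wz":0},
    {"dx":0.05,"dy":0,"dz":0,"wx":0,"wy":0,"wz":0},
    {"dx":0.03,"dy":0,"dz":0,"wx":0,"wy":0,"wz":0},
    {"dx":0.02,"dy":0,"dz":0,"wx":0,"wy":0,"wz":0},
    {"dx":0,"dy":0,"dz":0,"wx":0,"wy":0,"wz":0}
  ]
}}

```text
time_s: 13.5
ee_pos: [0.5238, -0.0211, 0.1758]
tool_rot: [2.507, 1.889, -0.005]
ft_force: [-3.1, -10.6, 10.6]
gripper_width: 0.0333
gripper_force: 61.1
```

{"method": "apply_moves", "body": {
  "targets": [
    {"dx":0,"dy":0,"dz":0,"wx":0,"wy":0,"wz":0},
    {"dx":0,"dy":0,"dz":0,"wx":0,"wy":0,"wz":0},
    {"dx":0,"dy":0,"dz":0,"wx":0,"wy":0,"wz":0},
    {"dx":0,"dy":0,"dz":0,"wx":0,"wy":0,"wz":0},
    {"dx":0,"dy":0,"dz":0,"wx":0,"wy":0,"wz":0},
    {"dx":0,"dy":0,"dz":0,"wx":0,"wy":0,"wz":0},
    {"dx":0,"dy":0,"dz":0,"wx":0,"wy":0,"wz":0},
    {"dx":0,"dy":0,"dz":0,"wx":0,"wy":0,"wz":0},
    {"dx":0,"dy":0,"dz":0,"wx":0,"wy":0,"wz":0},
    {"dx":0,"dy":0,"dz":0,"wx":0,"wy":0,"wz":0}
  ]
}}

```text
time_s: 14.5
ee_pos: [0.5238, -0.0211, 0.1758]
tool_rot: [2.507, 1.889, -0.005]
ft_force: [-3.1, -9.8, 10.6]
gripper_width: 0.0331
gripper_force: 61.1
```

Run:
```python
from h import *
plan([.48,-.165,.176],74.3); bub('t7')
```

```text
t 14.5 pos [ 0.5238 -0.0211  0.1758] toolx [ 0.276  0.961 -0.004] F [-3.1 -9.8 10.6] w 0.0331
shift shares [-3.008 -0.049  0.01 ] turn shares [ 0.    0.06 -0.07] shift after turn [-3.007 -0.065 -0.004]
t7 bubble mm 8.6 amp 98.0 ring [(np.float64(-6.0), np.float64(70.0)), (np.float64(15.5), np.float64(77.0))]
```

{"method": "apply_moves", "body": {
  "targets": [
    {"dx":0.05,"dy":0,"dz":0,"wx":0,"wy":0,"wz":0},
    {"dx":0.05,"dy":0,"dz":0,"wx":0,"wy":0,"wz":0},
    {"dx":0.05,"dy":0,"dz":0,"wx":0,"wy":0,"wz":0},
    {"dx":0.05,"dy":0,"dz":0,"wx":0,"wy":0,"wz":0},
    {"dx":0.04,"dy":0,"dz":0,"wx":0,"wy":0,"wz":0},
    {"dx":0.04,"dy":0,"dz":0,"wx":0,"wy":0,"wz":0},
    {"dx":0.04,"dy":0,"dz":0,"wx":0,"wy":0,"wz":0},
    {"dx":0.02,"dy":0,"dz":0,"wx":0,"wy":0,"wz":0},
    {"dx":0,"dy":0,"dz":0,"wx":0,"wy":0,"wz":0},
    {"dx":0,"dy":0,"dz":0,"wx":0,"wy":0,"wz":0}
  ]
}}

```text
time_s: 15.55
ee_pos: [0.5285, -0.0048, 0.1758]
tool_rot: [2.506, 1.889, -0.005]
ft_force: [-2.6, -10.2, 10.2]
gripper_width: 0.0332
gripper_force: 61.2
```

{"method": "apply_moves", "body": {
  "targets": [
    {"dx":0,"dy":0,"dz":0,"wx":0,"wy":0,"wz":0},
    {"dx":0,"dy":0,"dz":0,"wx":0,"wy":0,"wz":0},
    {"dx":0,"dy":0,"dz":0,"wx":0,"wy":0,"wz":0},
    {"dx":0,"dy":0,"dz":0,"wx":0,"wy":0,"wz":0},
    {"dx":0,"dy":0,"dz":0,"wx":0,"wy":0,"wz":0},
    {"dx":0,"dy":0,"dz":0,"wx":0,"wy":0,"wz":0},
    {"dx":0,"dy":0,"dz":0,"wx":0,"wy":0,"wz":0},
    {"dx":0,"dy":0,"dz":0,"wx":0,"wy":0,"wz":0},
    {"dx":0,"dy":0,"dz":0,"wx":0,"wy":0,"wz":0},
    {"dx":0,"dy":0,"dz":0,"wx":0,"wy":0,"wz":0}
  ]
}}

```text
time_s: 16.55
ee_pos: [0.5284, -0.0048, 0.1758]
tool_rot: [2.507, 1.889, -0.005]
ft_force: [-2.5, -10.9, 10.9]
gripper_width: 0.0329
gripper_force: 61.2
```

Run:
```python
from h import *
plan([.48,-.165,.176],74.3); bub('t8')
```

```text
t 16.55 pos [ 0.5284 -0.0048  0.1758] toolx [ 0.276  0.961 -0.005] F [ -2.5 -10.9  10.9] w 0.0329
shift shares [-3.347 -0.048  0.012] turn shares [ 0.    0.06 -0.07] shift after turn [-3.347 -0.066 -0.004]
t8 bubble mm 3.89 amp 101.0 ring [(np.float64(-5.5), np.float64(74.0)), (np.float64(15.0), np.float64(72.0))]
```

{"method": "apply_moves", "body": {
  "targets": [
    {"dx":0,"dy":0,"dz":0,"wx":0,"wy":0,"wz":0},
    {"dx":0,"dy":0,"dz":0,"wx":0,"wy":0,"wz":0},
    {"dx":0,"dy":0,"dz":0,"wx":0,"wy":0,"wz":0},
    {"dx":0,"dy":0,"dz":0,"wx":0,"wy":0,"wz":0},
    {"dx":0,"dy":0,"dz":0,"wx":0,"wy":0,"wz":0},
    {"dx":0,"dy":0,"dz":-0.1,"wx":0,"wy":0,"wz":0},
    {"dx":0,"dy":0,"dz":-0.2,"wx":0,"wy":0,"wz":0},
    {"dx":0,"dy":0,"dz":-0.5,"wx":0,"wy":0,"wz":0},
    {"dx":0,"dy":0,"dz":-0.5,"wx":0,"wy":0,"wz":0},
    {"dx":0,"dy":0,"dz":-0.5,"wx":0,"wy":0,"wz":0}
  ],
  "hand": 0.7
}}

```text
time_s: 17.6
ee_pos: [0.5286, -0.0015, 0.2669]
tool_rot: [2.505, 1.895, 0.001]
ft_force: [0.7, 1.0, 0.2]
gripper_width: 0.0596
gripper_force: 0.0
```

Run:
```python
from h import *
plan([.602,.114,.40],74.3); bub('t9')
```

```text
t 17.6 pos [ 0.5286 -0.0015  0.2669] toolx [0.272 0.962 0.   ] F [0.7 1.  0.2] w 0.0596
shift shares [ 2.623  0.786 -2.661] turn shares [ 0.01 -0.   -0.02] shift after turn [ 2.621  0.789 -2.662]
t9 bubble mm 3.44 amp 100.0 ring [(np.float64(-5.5), np.float64(74.0)), (np.float64(15.0), np.float64(71.0))]
```

{"method": "apply_moves", "body": {
  "targets": [
    {"dx":0,"dy":0,"dz":-0.7,"wx":0,"wy":0,"wz":0},
    {"dx":0,"dy":0,"dz":-0.7,"wx":0,"wy":0,"wz":0},
    {"dx":0,"dy":0,"dz":-0.7,"wx":0,"wy":0,"wz":0},
    {"dx":0.2,"dy":0.1,"dz":-0.5,"wx":0,"wy":0,"wz":0},
    {"dx":0.6,"dy":0.2,"dz":0,"wx":0,"wy":0,"wz":0},
    {"dx":0.6,"dy":0.2,"dz":0,"wx":0,"wy":0,"wz":0},
    {"dx":0.6,"dy":0.2,"dz":0,"wx":0,"wy":0,"wz":0},
    {"dx":0.6,"dy":0.1,"dz":0,"wx":0,"wy":0,"wz":0},
    {"dx":0,"dy":0,"dz":0,"wx":0,"wy":0,"wz":0},
    {"dx":0,"dy":0,"dz":0,"wx":0,"wy":0,"wz":0}
  ]
}}

```text
time_s: 18.65
ee_pos: [0.6023, 0.1133, 0.3955]
tool_rot: [-2.504, -1.897, -0.0]
ft_force: [-0.7, -1.2, 0.1]
gripper_width: 0.0597
gripper_force: 0.0
```

Run:
```python
from h import *
bub('t10'); c=snap('wrist','w10');p=proj(c,[*L0,.085])[0];print(p,c['fx'])
x,y=p.astype(int);x0=max(0,x-80);y0=max(0,y-110)
print(x0,y0);f=c['frame'][y0:y0+200,x0:x0+160]
C=cv2.resize(f,None,fx=3,fy=3,interpolation=cv2.INTER_CUBIC)[:600];cv2.imwrite('pics/w10c.png',C[:,:,::-1])
```

```text
t10 bubble mm -16.79 amp 72.0 ring [(np.float64(14.0), np.float64(49.0)), (np.float64(25.0), np.float64(67.0))]
[316.9 122.8] 297.3043866017256
236 12
```

View pics/w10c.png

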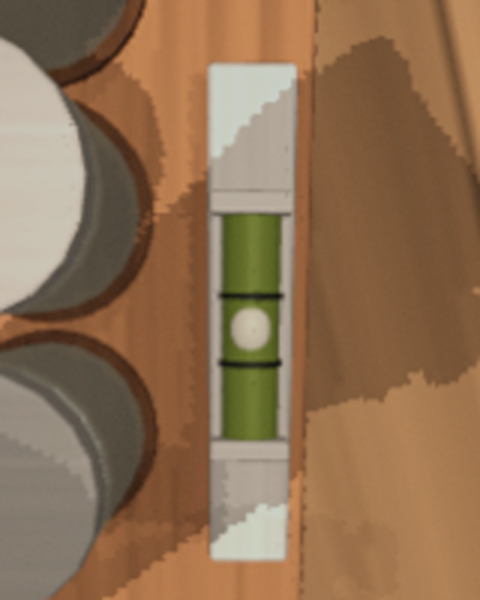

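Rings at rows 296 and 364 and the bubble around 329 in the crop, so it looks centred. I'll measure it in subpixels.

Run:
```python
from h import *
c=load('w10');f=c['frame'].astype(float);x0=236;y0=12
r=f[80:150,x0+250//3-4:x0+250//3+5]   # vial
b=r[:,:,2].mean(1);g=r[:,:,1].mean(1);rows=np.arange(80,150)
w=np.clip(b-90,0,None);print('bubble',(w*rows).sum()/w.sum())
d=f[80:150,[x0+224//3,x0+225//3+0,x0+277//3,x0+276//3],1].mean(1);print(d.round())
d=np.clip(np.median(d)-15-d,0,None)
for a,e in((100,118),(125,142)):
  k=(rows>=a)&(rows<e);print('ring',(d*rows)[k].sum()/d[k].sum())
print(b.round())
```

```text
bubble 113.7780348094294
[172. 174. 146.  87.  83.  88.  88.  89.  90.  89.  90.  88.  88.  88.
  88.  90.  90.  90.  89.  88.  89.  88.  90.  89.  90.  88.  89.  90.
  90.  68.  25.  46.  80.  91.  89.  89.  88.  89.  88.  88.  88.  89.
  90.  90.  91.  90.  89.  90.  91.  92.  92.  76.  41.  25.  70.  92.
  97.  96.  98.  96.  95.  95.  95.  96.  96.  96.  96.  94. 100. 103.]
ring 110.26488095238095
ring 132.65994236311238
[157. 160. 132.  59.  44.  47.  47.  48.  47.  47.  47.  47.  47.  47.
  47.  47.  47.  47.  47.  47.  47.  46.  46.  47.  48.  47.  47.  47.
  46.  38.  29.  31.  38.  45.  71. 124. 154. 161. 163. 164. 164. 161.
 160. 159. 157. 154. 149. 130.  87.  51.  44.  45.  37.  28.  31.  41.
  45.  46.  46.  45.  45.  45.  45.  46.  45.  46.  45.  46.  45.  45.]
```

{"method": "apply_moves", "body": {
  "targets": [
    {"dx":0,"dy":0,"dz":0,"wx":0,"wy":0,"wz":0},
    {"dx":0,"dy":0,"dz":0,"wx":0,"wy":0,"wz":0},
    {"dx":0,"dy":0,"dz":0,"wx":0,"wy":0,"wz":0},
    {"dx":0,"dy":0,"dz":0,"wx":0,"wy":0,"wz":0},
    {"dx":0,"dy":0,"dz":0,"wx":0,"wy":0,"wz":0},
    {"dx":0,"dy":0,"dz":0,"wx":0,"wy":0,"wz":0},
    {"dx":0,"dy":0,"dz":0,"wx":0,"wy":0,"wz":0},
    {"dx":0,"dy":0,"dz":0,"wx":0,"wy":0,"wz":0},
    {"dx":0,"dy":0,"dz":0,"wx":0,"wy":0,"wz":0},
    {"dx":0,"dy":0,"dz":0,"wx":0,"wy":0,"wz":0}
  ]
}}

```text
time_s: 19.75
ee_pos: [0.6025, 0.1127, 0.3952]
tool_rot: [2.505, 1.895, 0.0]
ft_force: [0.0, 0.9, -0.6]
gripper_width: 0.0597
gripper_force: 0.0
```

Run:
```python
from h import *
f=snap('wrist','w11')['frame'].astype(float);x=236+250//3
b=f[108:136,x-4:x+5,2].mean(1);print(b.round())
s=snap('side','s11')['frame'];t=load('t9')['frame']
C=np.zeros((600,800,3),np.uint8)
q=cv2.resize(s[130:290,250:410],(560,560),interpolation=cv2.INTER_CUBIC);C[:560,:560]=q
q=cv2.resize(t[180:240,280:340],(240,240),interpolation=cv2.INTER_CUBIC);C[:240,560:]=q
cv2.imwrite('pics/c11.png',C[:,:,::-1])
```

```text
[ 47.  46.  38.  29.  31.  38.  45.  71. 122. 153. 161. 162. 163. 164.
 162. 161. 159. 157. 154. 148. 129.  86.  49.  46.  46.  36.  28.  32.]
```

View pics/c11.png

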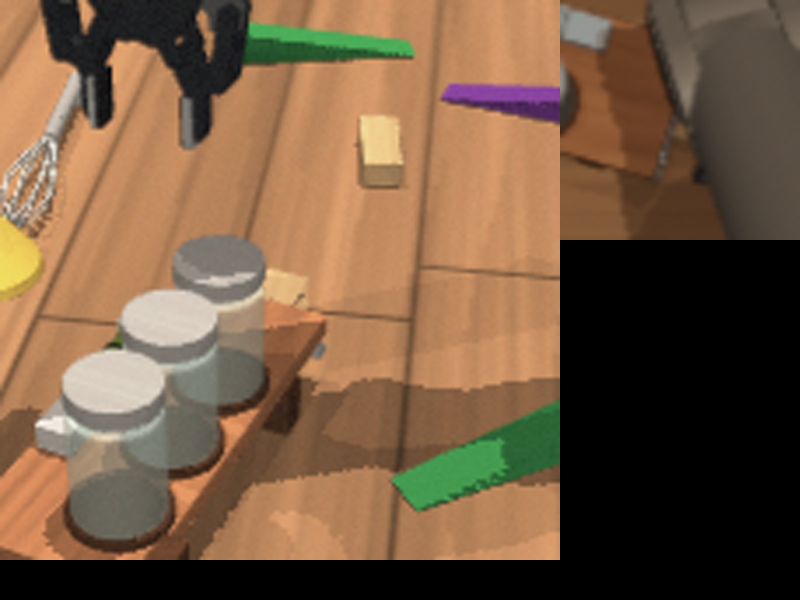

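The wedge's thick end shows beyond the shelf's free end, at about (288,287). The bubble holds steady between the rings and the gripper is clear of everything, so I'm handing it in.

```bash
python3 -c "
from cell import job
print(job.job_done())"
```

```text
the job is handed in; nothing more can be done
None
```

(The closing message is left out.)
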